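Turn clutch discs with a lifter and load the swing tray

ROBOT

A 6-joint arm with a two-finger parallel gripper is mounted at the origin on the work surface. World frame = base frame: x ahead of the robot, y to its left, z up, the work surface at z = 0. Lengths are in m, angles in rad, forces in N, time in s.
With the tool pointing down it reaches from about 0.375 to 0.975 m from the base axis. Payload 3.8 kg.
Tool frame: the origin (TCP) lies between the finger pads; the fingertips stand 22 mm ahead of it and the grasp point (between the pads) lies 3 mm ahead of it; z points along the fingers, y is the line along which they close (so a half turn about z gives the same grasp; the last joint's range is limited). The gripper opens to 85 mm and grips with 20 to 120 N. Pads are 22 mm wide; open, the fingers measure 114 mm over their backs; the gripper's body (76 mm by 85 mm) begins 54 mm behind the grasp point. The pads swing forward as they close: fully open they stand 13 mm farther back than shut.
Start: joints at [1.093, 0.264, 1.604, -0, 1.274, -0.037], TCP at [0.288, 0.61, 0.253] pointing down, gripper open.
Joint ranges: [-2.63, 2.63], [-0.94, 2.18], [0.31, 2.57], [-1.31, 4.45], [0, 2.66], [-2.55, 2.55]. Speed limits (rad/s): [2.57, 2.57, 3.14, 3.14, 3.14, 3.14].

INTERFACE

Orientations are given as [roll, pitch, yaw] about the fixed x, y, z axes, in that order (R = Rz(yaw) Ry(pitch) Rx(roll)).
In Python, from bench import r gives the robot as it stands.
- The arm moves only by the shell command python3 -m inch 'ROWS' [OPENING] [FORCE]. ROWS is JSON, one flat list of numbers, 4 for each row, row after row: the shift along the tool's x, y, z in m, then the turn about the tool's z in rad. In form: [x, y, z, spin, x, y, z, spin, ...]. A call has 1 to 10 rows; each row is the pose to reach, as a shift and turn from the pose commanded when the call began, along the tool's axes at that moment; what a row does not reach only later rows make up. A row lasts 1/8 s, in which the tool goes at most 62.5 mm and 10.7 degrees, less where a joint would pass 70% of its speed; a pose out of reach is approached as far as the arm can. A call with a gripper value outside its range is refused whole. OPENING is the opening, from -1 (shut) to 1 (fully open), set as the call begins (- or left out, the last holds). The fingers move at their own pace and stop on an object; FORCE is the grip in N (left out, the last holds). Time passes only in rows, so rows that repeat a pose let the fingers close. It gives the time, the measured TCP pose, the force, the opening and the grip force at its end, in the units of the state.
- r.state(): the state, without advancing time (a new reading comes with each control period).
- r.capture(name): name is "scene" or "top" or "wrist"; returns the picture (400x640x3 uint8, red, green, blue); there is no depth.
- r.get_calibration(name): a dict with "fx", "fy", "cx", "cy" (pixels), "camera_from_world" (4x4, takes a point from world to camera coordinates). Camera axes: x right, y down, z forward; pixel columns grow to the right and rows downward; lengths in m; the calibration is good to about 2 mm. The wrist camera is an equidistant fisheye: a pixel r from the principal point sees the ray r / f radians off the axis. A picture is of the moment at which its call begins: read the wrist's pose just before it. get_calibration takes no time and is no camera call; for the wrist camera it gives the pose at the moment of the call.
- r.job_done(): hands the job in; it is judged then, once.
The state is a dict: "time_s": time; "joint_pos": joint angles; "joint_vel": joint speeds; "tau": joint torques, N m; "tcp_pos": TCP position; "tool_rot": TCP orientation; "wrist_force": force on the tool from outside, world axes, zero at the start; "torque": the same for the moment, N m; "finger_gap": finger opening in m; "grip_force": force on a finger pad.
Only numpy, scipy, OpenCV 4.12 (cv2) and the standard library are available. Lean on these libraries where they do the work, as an engineer would, in place of code of your own. Each camera call takes 0.05 s, during which the arm holds its last target. There are 200 camera calls.

TASK

On the parts counter, use the lifter (not the fingers) to turn every clutch disc on the rubber mat over so that its brown grooved friction pad is on top, and set the discs side by side flat in the swing tray, friction pad up. Once all are loaded, push the tray round its pivot pin until it is fully home against the stop pin, and have the lifter back lying squarely on its dark wooden board. Leave the carton, the oil bottle and the jar where they are.

Things in the scene. Friction and masses are not known exactly. Their poses are not given: they have to be found in the camera images.
- disc1_mid (a point): clutch disc (may be absent), 0.15-0.3 kg, 19 mm thick: steel plate 80 mm wide, 4 thick, with a 50 mm wide round pad on each face: brown grooved friction pad 9 mm thick; riveted steel boss 6 mm thick. The rim overhangs 15 mm, with 9 mm gap below when friction pad down (as at start), 6 when turned. Point: centre, mid-thickness. z axis: from friction pad to boss (up at start, down once turned)
- disc2_mid (a point): clutch disc (may be absent), 0.15-0.3 kg, 19 mm thick: steel plate 80 mm wide, 4 thick, with a 50 mm wide round pad on each face: brown grooved friction pad 9 mm thick; riveted steel boss 6 mm thick. The rim overhangs 15 mm, with 9 mm gap below when friction pad down (as at start), 6 when turned. Point: centre, mid-thickness. z axis: from friction pad to boss (up at start, down once turned)
- disc3_mid (a point): clutch disc (may be absent), 0.15-0.3 kg, 19 mm thick: steel plate 80 mm wide, 4 thick, with a 50 mm wide round pad on each face: brown grooved friction pad 9 mm thick; riveted steel boss 6 mm thick. The rim overhangs 15 mm, with 9 mm gap below when friction pad down (as at start), 6 when turned. Point: centre, mid-thickness. z axis: from friction pad to boss (up at start, down once turned)
- mat: fixed black rubber mat, 340 (x) by 420 (y) by 3 mm, origin under its centre; the discs lie on it in a row along its y, about 140 mm apart. It grips well enough that a disc tipped up on its rim does not slide away
- lifter_grip (a point): lifter: steel blade 157 x 60 x 2.5 mm; above it a black plastic bridge handle 112 (x) x 24 (y) x 20 mm on two posts (centred 44 mm fore and aft, 12 long, 16 wide). 0.22 kg, stands on its blade. Point: handle centre, 45 mm above the blade's underside. x: to the blade's front edge, 97 mm ahead of the point (rear edge 60 mm behind); z up
- board: fixed dark wooden board, 200 (x) by 90 (y) by 4 mm, the lifter's place; origin under its centre; the lifter lies on it at the start with its x along the board's x
- tray (a joint): angle of the swing tray about its upright pivot pin (rad), counter-clockwise seen from above; 0 to 0.35 at the start; it stays where it is left (about 0.25 N m of friction); 1.4 is home, where it stops against the stop pin
- pivot_pin (a point): foot of the fixed pivot pin (14 mm thick, head 20 mm, top 34 mm above the table) on the tray's axis; the point is 5 mm above the table and its frame does not turn with the tray. The 26 mm tall stop pin stands on the side to which the tray swings
- tray_mid (a point): centre of the swing tray's floor top, 8 mm above the table. Flat dark steel tray 190 (x) x 180 (y) mm outside, rim 4 mm thick, from 5 to 16 mm above the table. The frame turns with the tray; the pivot pin is 115 mm along its +x. It swings towards its -y side, so push on the outside of its +y rim
- carton: bystander: cardboard carton 75 x 110 x 60 mm, origin at the centre of its underside
- oil: bystander: grey oil bottle 60 mm across, 150 mm tall, origin at the centre of its underside
- jar: bystander: jar 56 mm across, 70 mm tall, origin at the centre of its underside
There are look-alikes about, which are no part of the job. Leave any green or orange look-alike of the part that bears lifter_grip alone.

How it is judged:
On the way, in this order (a step that is already met when the one before it is completed fails the run):
1. every disc is turned, friction pad up and flat (angle between each of disc1_mid, disc2_mid, disc3_mid's own z axis and vertical above 2.98 rad), for 0.2 s.
2. every disc lies flat in the tray, friction pad up, before the tray is swung (all of step 1 and x of disc1_mid in the frame of tray_mid between -0.056 and 0.056 m and y of disc1_mid in the frame of tray_mid between -0.051 and 0.051 m and z of disc1_mid in the frame of tray_mid between 0.005 and 0.014 m and x of disc2_mid in the frame of tray_mid between -0.056 and 0.056 m and y of disc2_mid in the frame of tray_mid between -0.051 and 0.051 m and z of disc2_mid in the frame of tray_mid between 0.005 and 0.014 m and x of disc3_mid in the frame of tray_mid between -0.056 and 0.056 m and y of disc3_mid in the frame of tray_mid between -0.051 and 0.051 m and z of disc3_mid in the frame of tray_mid between 0.005 and 0.014 m and value of joint tray below 0.8 rad), for 0.2 s.
At the end, for the whole second after the job is handed in: every disc at rest flat (within 9 degrees) on the tray floor, inside the rim, friction pad up; tray angle over 1.34 rad; lifter flat on its board, handle centre within 35 mm along and 25 mm across of the board centre, within 0.3 rad of its length, either way round (all of step 1 and x of disc1_mid in the frame of tray_mid between -0.056 and 0.056 m and y of disc1_mid in the frame of tray_mid between -0.051 and 0.051 m and z of disc1_mid in the frame of tray_mid between 0.005 and 0.014 m and x of disc2_mid in the frame of tray_mid between -0.056 and 0.056 m and y of disc2_mid in the frame of tray_mid between -0.051 and 0.051 m and z of disc2_mid in the frame of tray_mid between 0.005 and 0.014 m and x of disc3_mid in the frame of tray_mid between -0.056 and 0.056 m and y of disc3_mid in the frame of tray_mid between -0.051 and 0.051 m and z of disc3_mid in the frame of tray_mid between 0.005 and 0.014 m and value of joint tray above 1.34 rad and x of lifter_grip in the frame of board between -0.035 and 0.035 m and y of lifter_grip in the frame of board between -0.025 and 0.025 m and angle between lifter_grip's own z axis and vertical below 0.08 rad and height (world z) of lifter_grip below 0.056 m and angle between the x axis of lifter_grip and the x axis of board, either way round below 0.3 rad and linear speed of each of disc1, disc2, disc3 below 0.02 m/s); the robot touches nothing.
It fails at once if a disc is turned over by the fingers or arm instead of the lifter (touching one while it is tipped more than 50 degrees either way) ((angle between disc1_mid's own z axis and vertical between 0.87 and 2.27 rad and contact force between any of the fingers, the arm and disc1 above 1 N) or (angle between disc2_mid's own z axis and vertical between 0.87 and 2.27 rad and contact force between any of the fingers, the arm and disc2 above 1 N) or (angle between disc3_mid's own z axis and vertical between 0.87 and 2.27 rad and contact force between any of the fingers, the arm and disc3 above 1 N)).
It fails at once if a bystander is moved more than 30 mm or knocked over (distance of any of carton, oil, jar from where it was at the start of the episode above 0.03 m or angle between any of carton, oil, jar's own z axis and vertical above 0.5 rad).
Of disc1, disc2, disc3 only 2 to 3 are there at a start; the rules pass over those that are not, and their reading is None.
At some moment in a run one of disc1, disc2, disc3 may be knocked a few centimetres aside while the robot is not near it.
Once in a run the grip may slacken for a moment while it holds something.
It also fails if it takes over 210 s, if anything falls off the work surface, if the arm or the gripper's body presses on something with over 40 N, if the wrist force passes 120 N, or if a joint passes its speed limit or range.

## Working session

There is one attempt and no reset: what is moved stays moved. The work goes in short steps, Python scripts to look and compute and a shell command to move; the robot and the scene stay as the last step left them, time stands still between calls to the robot, and variables do not carry over. Pictures are saved under pics/ and viewed, at most 14 in all, crops included, and the job is handed in when it is done.

```bash
ls; mkdir -p pics; cat > h.py <<'E'
import numpy as np, cv2
from bench import r
def snap(n,f):
    im=r.capture(n); cv2.imwrite('pics/'+f,im[:,:,::-1]); return im
def ray(n,u,v,c=None):
    c=c or r.get_calibration(n); T=np.array(c['camera_from_world']); R=T[:3,:3]; o=-R.T@T[:3,3]
    x=(u-c['cx'])/c['fx']; y=(v-c['cy'])/c['fy']
    if n=='wrist':
        t=np.hypot(x,y); d=np.array([x/t*np.sin(t),y/t*np.sin(t),np.cos(t)]) if t>0 else np.array([0,0,1.])
    else: d=np.array([x,y,1.])
    return o,R.T@d
def px2w(n,u,v,z,c=None):
    o,d=ray(n,u,v,c); return o+d*(z-o[2])/d[2]
def w2px(n,p,c=None):
    c=c or r.get_calibration(n); q=(np.array(c['camera_from_world'])@np.append(p,1))[:3]
    if n=='wrist':
        t=np.arctan2(np.hypot(q[0],q[1]),q[2]); s=t/np.hypot(q[0],q[1])
        return c['cx']+c['fx']*q[0]*s, c['cy']+c['fy']*q[1]*s
    return c['cx']+c['fx']*q[0]/q[2], c['cy']+c['fy']*q[1]/q[2]
E
python3 - <<'E'
from h import *
s=r.state(); print(s)
snap('top','top0.png'); snap('scene','scene0.png')
for n in('top','scene'):
    c=r.get_calibration(n);print(n,c['fx'],c['cx'],c['cy'],np.round(ray(n,320,200),3))
E
```

```text
pics
{'time_s': 0.0, 'joint_pos': array([ 1.09309006e+00,  2.64770486e-01,  1.60537816e+00,  2.01824671e-05,
        1.27373807e+00, -3.68787148e-02]), 'joint_vel': array([-0.00193923,  0.00144263,  0.0007397 ,  0.00130606, -0.00015208,
        0.00134038]), 'tau': array([-3.59966807e-04, -5.15117812e+01, -3.67305386e+01, -4.81179086e-05,
        1.30140755e-02, -1.56828509e-05]), 'tcp_pos': array([0.28767722, 0.60985876, 0.25194808]), 'tool_rot': array([-3.13930087e+00, -1.03854493e-04,  2.70075906e+00]), 'wrist_force': array([-0.18286738, -0.66011283, -0.40541722]), 'torque': array([ 0.00685049, -0.0137099 ,  0.03355954]), 'grip_force': 0.0, 'finger_gap': 0.08523837987627292}
top 420.97808276710737 320.0564585963186 199.6295470759655 [[ 0.326 -0.112  1.228]
 [ 0.175 -0.02  -0.984]]
scene 486.9122464571228 320.48606512332236 195.0148884148832 [[ 1.288 -0.148  1.123]
 [-0.568 -0.002 -0.823]]
```

View pics/top0.png

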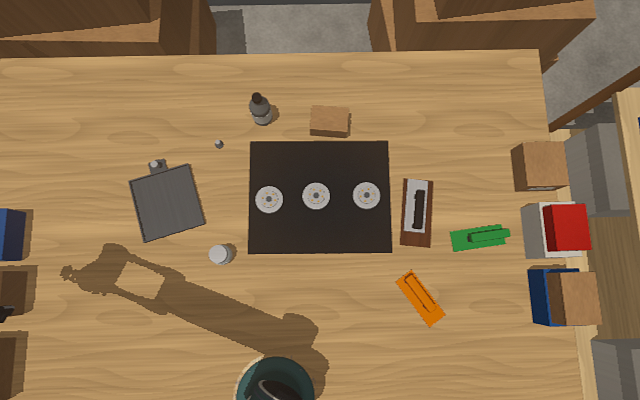

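View pics/scene0.png

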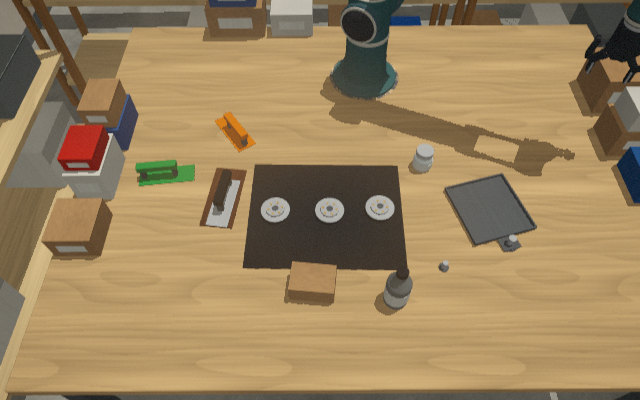

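```bash
python3 - <<'E'
from h import *
P={'d1':(269,199,.019),'d2':(316,196,.019),'d3':(367,195,.019),'grip':(418.5,208.5,.055),'jar':(220,254,.07),'matTL':(249,141,.003),'matBR':(392,253,.003),'matTR':(388,141,.003),'matBL':(249,254,.003),
'pivot':(155,164,.034),'stop':(219,144,.026),'bdTL':(404,178,.004),'bdTR':(433,181,.004),'bdBL':(400,246,.004),'bdBR':(430,248,.004),'trTL':(129,181,.016),'trTR':(190,164,.016),'trBR':(206,223,.016),'trBL':(144,243,.016)}
for k,(u,v,z) in P.items(): print(k,np.round(px2w('top',u,v,z),3))
im=cv2.imread('pics/top0.png')
a=cv2.resize(im[165:260,390:450],None,fx=6,fy=6,interpolation=cv2.INTER_CUBIC)
cv2.imwrite('pics/lift.png',a)
E
```

```text
d1 [0.547 0.012 0.019]
d2 [ 0.553 -0.126  0.019]
d3 [ 0.552 -0.275  0.019]
grip [ 0.503 -0.414  0.055]
jar [0.389 0.141 0.07 ]
matTL [0.73  0.072 0.003]
matBR [ 0.382 -0.341  0.003]
matTR [ 0.72  -0.349  0.003]
matBL [0.391 0.072 0.003]
pivot [0.656 0.34  0.034]
stop [0.715 0.157 0.026]
bdTL [ 0.604 -0.39   0.004]
bdTR [ 0.592 -0.477  0.004]
bdBL [ 0.402 -0.366  0.004]
bdBR [ 0.393 -0.453  0.004]
trTL [0.612 0.421 0.016]
trTR [0.659 0.244 0.016]
trBR [0.482 0.194 0.016]
trBL [0.429 0.369 0.016]
```

View pics/lift.png

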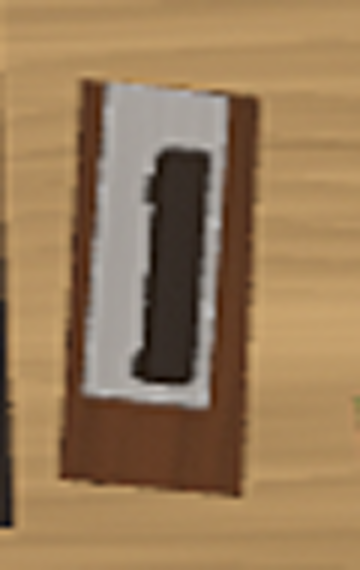

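```bash
cat >> h.py <<'E'
def go(x,y,z,yaw):
    """shift/spin in tool axes from the measured pose to a downward tool pose"""
    s=r.state(); p=s['tcp_pos']; a=s['tool_rot'][2]
    d=np.array([x,y,z])-p
    sp=-((yaw-a+np.pi)%(2*np.pi)-np.pi)
    print('t',round(s['time_s'],2),'tcp',np.round(p,4),'yaw',round(a,4),'gap',round(s['finger_gap'],4),'F',np.round(s['wrist_force'],1))
    print('-> x %.4f y %.4f z %.4f spin %.3f'%(d[0]*np.cos(a)+d[1]*np.sin(a),d[0]*np.sin(a)-d[1]*np.cos(a),-d[2],sp))
E
python3 -m inch '[-0.31,-0.42,0,1.4,-0.31,-0.42,0,1.4,-0.31,-0.42,0,1.4,-0.31,-0.42,0,1.4,-0.31,-0.42,0,1.4,-0.31,-0.42,0,1.4,-0.31,-0.42,0,1.4,-0.31,-0.42,0,1.4,-0.31,-0.42,0,1.4,-0.31,-0.42,0,1.4]'
python3 -c "
from h import *
go(.45,-.41,.25,-.1)"
```

```text
time_s: 1.35
tcp_pos: [0.3891, 0.0969, 0.253]
tool_rot: [-3.141, 0.0, 1.297]
wrist_force: [0.4, 0.6, -0.8]
finger_gap: 0.0852
grip_force: 0.0
t 1.35 tcp [0.3891 0.0969 0.253 ] yaw 1.297 gap 0.0852 F [ 0.4  0.6 -0.8]
-> x -0.4716 y 0.1957 z 0.0030 spin 1.397
```

```bash

python3 -m inch '[-0.472,0.196,0,1.4,-0.472,0.196,0,1.4,-0.472,0.196,0,1.4,-0.472,0.196,0,1.4,-0.472,0.196,0,1.4,-0.472,0.196,0,1.4,-0.472,0.196,0,1.4,-0.472,0.196,0,1.4,-0.472,0.196,0,1.4,-0.472,0.196,0,1.4]'
python3 -c "
from h import *
go(.5,-.41,.25,-.1)
c=r.get_calibration('wrist');print(c['fx'],c['cx'],c['cy'],np.round(ray('wrist',320,200),3))
im=snap('wrist','w1.png')"
```

```text
time_s: 2.6
tcp_pos: [0.4527, -0.4081, 0.2523]
tool_rot: [-3.14, 0.001, -0.099]
wrist_force: [0.3, 0.5, -0.5]
finger_gap: 0.0855
grip_force: 0.0
t 2.6 tcp [ 0.4527 -0.4081  0.2523] yaw -0.0986 gap 0.0855 F [ 0.3  0.5 -0.5]
-> x 0.0473 y -0.0028 z 0.0023 spin 0.001
309.70691628693146 315.5424371484556 204.9755128741643 [[ 0.522 -0.415  0.373]
 [-0.256  0.013 -0.967]]
```

View pics/w1.png

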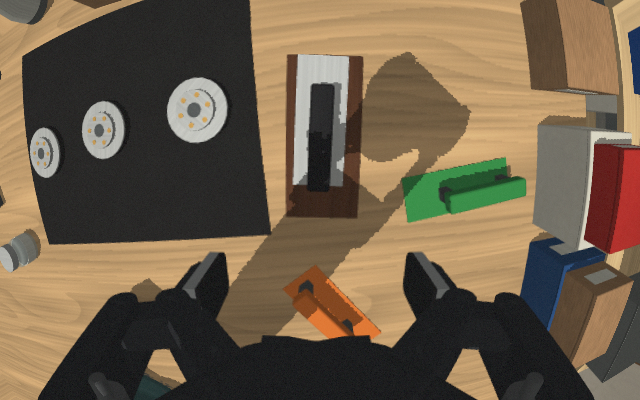

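```bash
python3 - <<'E'
from h import *
for k,(u,v,z) in {'hTL':(311,84,.059),'hTR':(333,84,.059),'hBL':(307.5,179,.059),'hBL2':(307.5,190,.059),'hBR2':(329,191,.059),'blTL':(298.5,55,.0065),'blTR':(350,56,.0065),'blBL':(293,185,.0065),'bdTL':(288,54,.004),'bdTR':(363,56,.004),'bdBL':(286,215,.004),'bdBR':(358,218,.004),
'd3':(194,110,.022),'d2':(99,130,.022),'d1':(41,153,.022)}.items(): print(k,np.round(px2w('wrist',u,v,z),4))
E
```

```text
hTL [ 0.5591 -0.4124  0.059 ]
hTR [ 0.5571 -0.4343  0.059 ]
hBL [ 0.4626 -0.3991  0.059 ]
hBL2 [ 0.451  -0.3979  0.059 ]
hBR2 [ 0.4477 -0.4201  0.059 ]
blTL [ 0.602  -0.4012  0.0065]
blTR [ 0.5954 -0.461   0.0065]
blBL [ 0.447  -0.3783  0.0065]
bdTL [ 0.6053 -0.3889  0.004 ]
bdTR [ 0.5951 -0.4768  0.004 ]
bdBL [ 0.4092 -0.3648  0.004 ]
bdBR [ 0.3963 -0.4547  0.004 ]
d3 [ 0.5533 -0.2726  0.022 ]
d2 [ 0.5563 -0.1243  0.022 ]
d1 [0.549  0.0129 0.022 ]
```

```bash
python3 -c "
from h import *
go(.503,-.417,.052,-.13)"
python3 -m inch '[0.051,0.004,0.05,0.031,0.051,0.004,0.1,0.031,0.051,0.004,0.14,0.031,0.051,0.004,0.17,0.031,0.051,0.004,0.2,0.031,0.051,0.004,0.2,0.031,0.051,0.004,0.2,0.031]'
python3 -m inch '[0,0,0,0,0,0,0,0,0,0,0,0,0,0,0,0,0,0,0,0,0,0,0,0,0,0,0,0,0,0,0,0]' -1 100
python3 -c "
from h import *
go(.503,-.417,.052,-.13)"
```

```text
t 2.65 tcp [ 0.4526 -0.4072  0.2525] yaw -0.0979 gap 0.0853 F [ 0.4  0.8 -0.5]
-> x 0.0511 y 0.0048 z 0.2005 spin 0.032
time_s: 3.52
tcp_pos: [0.5035, -0.4171, 0.0548]
tool_rot: [3.141, -0.001, -0.129]
wrist_force: [0.3, -0.9, 0.2]
finger_gap: 0.0851
grip_force: 0.0
time_s: 4.53
tcp_pos: [0.503, -0.4185, 0.0542]
tool_rot: [3.141, -0.001, -0.13]
wrist_force: [-2.1, 0.1, 6.2]
finger_gap: 0.0223
grip_force: 99.2
t 4.53 tcp [ 0.503  -0.4185  0.0542] yaw -0.1304 gap 0.0223 F [-2.1  0.1  6.2]
-> x -0.0002 y -0.0015 z 0.0022 spin -0.000
```

```bash

python3 -m inch '[0,0,-0.03,0,0,0,-0.066,0,-0.05,-0.04,-0.066,-0.05,-0.1,-0.08,-0.066,-0.1,-0.136,-0.12,-0.066,-0.13,-0.136,-0.129,-0.066,-0.13,-0.136,-0.129,-0.066,-0.13,-0.136,-0.129,-0.066,-0.13]'
python3 -c "
from h import *
go(.385,-.273,.056,0)
im=snap('wrist','w2.png')"
```

```text
time_s: 5.52
tcp_pos: [0.3856, -0.2734, 0.1197]
tool_rot: [3.14, -0.001, -0.0]
wrist_force: [0.7, -0.7, -1.2]
finger_gap: 0.0223
grip_force: 98.7
t 5.53 tcp [ 0.3856 -0.2734  0.1197] yaw -0.0002 gap 0.0223 F [ 0.7 -0.7 -1.2]
-> x -0.0006 y -0.0004 z 0.0637 spin -0.000
```

View pics/w2.png

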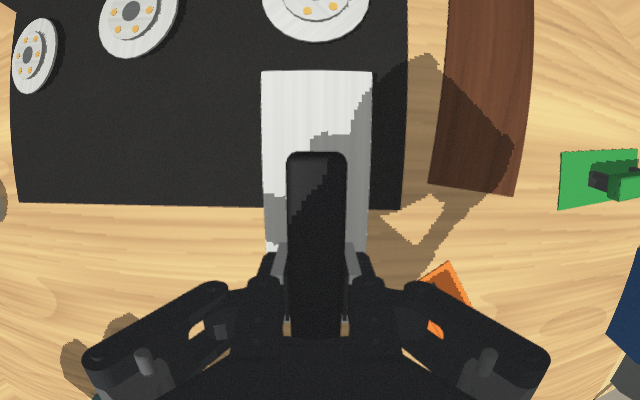

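```bash
python3 - <<'E'
from h import *
for k,(u,v,z) in {'fL':(261.5,71,.072),'fR':(372,71.5,.072),'handTL':(292,153,.1247),'rim':(316,42,.0155),'discL':(262,3,.016),'discR':(369,3,.016)}.items(): print(k,np.round(px2w('wrist',u,v,z),4))
print(w2px('wrist',[.4826,-.273,.072]))
E
```

```text
fL [ 0.4833 -0.2441  0.072 ]
fR [ 0.483  -0.3039  0.072 ]
handTL [ 0.4431 -0.2644  0.1247]
rim [ 0.5137 -0.2738  0.0155]
discL [ 0.5465 -0.2341  0.016 ]
discR [ 0.5465 -0.3127  0.016 ]
(np.float64(314.9388068738905), np.float64(70.84808653005172))
```

```bash

python3 -m inch '[0,0,0.03,0,0,0,0.055,0,0,0,0.063,0,0,0,0.063,0,0.012,0,0.063,0,0.022,0,0.063,0,0.03,0,0.063,0,0.036,0,0.063,0,0.0386,0,0.063,0,0.0386,0,0.063,0]'
python3 -c "
from h import *
go(.4242,-.273,.0565,0)"
python3 -m inch '[0,0,-0.003,0,0.002,0,-0.011,0,0.004,0,-0.018,0,0.008,0,-0.025,0,0.013,0,-0.031,0,0.018,0,-0.0385,0,0.0235,0,-0.045,0,0.030,0,-0.051,0,0.0385,0,-0.0566,0,0.050,0,-0.062,0]'
python3 -c "
from h import *
go(.4742,-.273,.1185,0)
im=snap('scene','s1.png'); cv2.imwrite('pics/s1c.png',cv2.resize(im[120:280,180:420,::-1],None,fx=3,fy=3))"
```

```text
time_s: 6.82
tcp_pos: [0.423, -0.2722, 0.0562]
tool_rot: [-3.141, 0.0, 0.0]
wrist_force: [0.1, -0.1, -1.9]
finger_gap: 0.0225
grip_force: 98.7
t 6.83 tcp [ 0.423  -0.2722  0.0562] yaw 0.0001 gap 0.0225 F [ 0.1 -0.1 -1.9]
-> x 0.0012 y 0.0008 z -0.0003 spin 0.000
time_s: 8.07
tcp_pos: [0.4737, -0.2723, 0.1187]
tool_rot: [3.142, -0.0, -0.0]
wrist_force: [-0.2, -0.0, -2.7]
finger_gap: 0.0224
grip_force: 98.6
t 8.07 tcp [ 0.4737 -0.2723  0.1187] yaw -0.0004 gap 0.0224 F [-0.2 -0.  -2.7]
-> x 0.0005 y 0.0007 z 0.0002 spin -0.000
```

View pics/s1c.png

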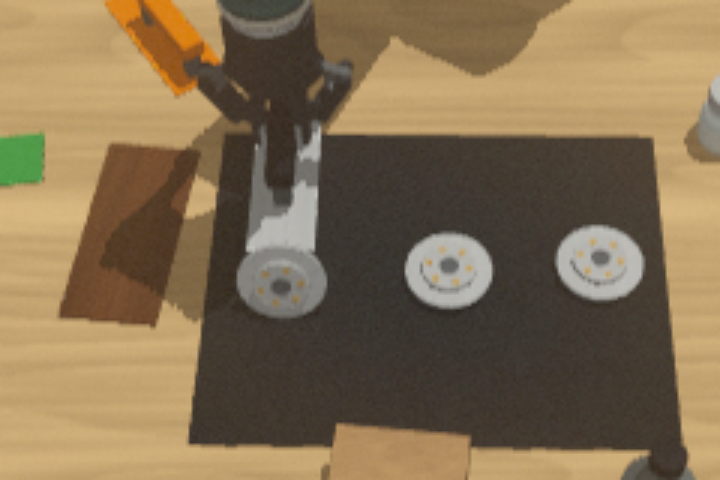

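The left disc (crop 282,283) is tipped up on the blade; the others lie untouched at (449,268) and (600,258). Push it over.

```bash

python3 -m inch '[0.006,0,-0.002,0,0.012,0,-0.003,0,0.018,0,-0.004,0,0.0246,0,-0.0043,0,0.031,0,-0.004,0,0.037,0,-0.004,0,0.043,0,-0.004,0,0.043,0,-0.004,0,0.043,0,-0.03,0,0,0,-0.05,0]'
python3 -c "
from h import *
go(.385,-.124,.12,0)
im=snap('scene','s2.png'); cv2.imwrite('pics/s2c.png',cv2.resize(im[120:280,180:420,::-1],None,fx=3,fy=3))"
```

```text
time_s: 9.38
tcp_pos: [0.4749, -0.2729, 0.1696]
tool_rot: [3.14, -0.003, 0.002]
wrist_force: [-0.4, -0.6, -2.2]
finger_gap: 0.0224
grip_force: 98.6
t 9.38 tcp [ 0.4749 -0.2729  0.1696] yaw 0.0015 gap 0.0224 F [-0.4 -0.6 -2.2]
-> x -0.0897 y -0.1491 z 0.0496 spin 0.002
```

View pics/s2c.png

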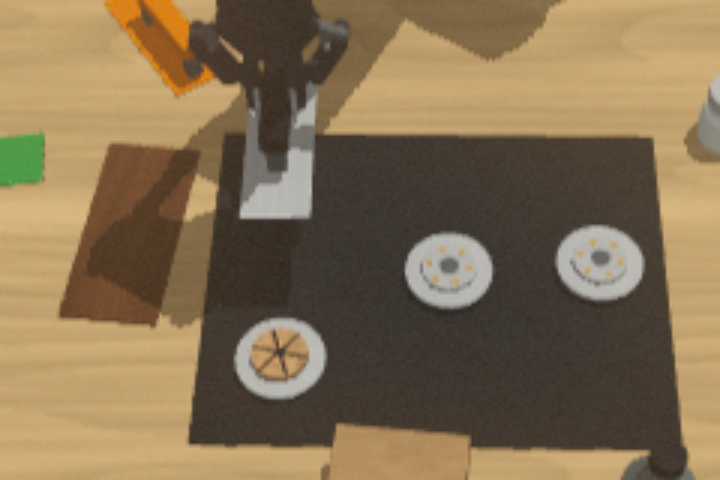

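```bash
cat >> h.py <<'E'
def discs(cam='scene',z=.0145,zone=((.40,.74),(-.36,.09))):
    im=r.capture(cam); hsv=cv2.cvtColor(im,cv2.COLOR_RGB2HSV)
    m=((hsv[:,:,2]>100)&(hsv[:,:,1]<60)).astype(np.uint8)
    c=r.get_calibration(cam)
    for k in cv2.findContours(m,cv2.RETR_EXTERNAL,cv2.CHAIN_APPROX_NONE)[0]:
        if cv2.contourArea(k)<250: continue
        w=np.array([px2w(cam,u,v,z,c)[:2] for u,v in k[:,0]])
        (x,y),rad=cv2.minEnclosingCircle((w*1000).astype(np.float32))
        if zone[0][0]<x/1e3<zone[0][1] and zone[1][0]<y/1e3<zone[1][1]:
            b=cv2.mean(hsv,cv2.drawContours(np.zeros_like(m),[k],-1,1,-1))
            print(cam,'blob %.4f %.4f r %.1f'%(x/1e3,y/1e3,rad),'meanS',round(b[1]))
E
python3 -m inch '[-0.05,-0.05,0,0,-0.09,-0.1,0.02,0,-0.09,-0.149,0.05,0,-0.09,-0.149,0.05,0,-0.09,-0.149,0.05,0,-0.09,-0.149,0.05,0]'
python3 -c "
from h import *
discs(); discs('top'); go(.385,-.124,.0565,0)
"
```

```text
time_s: 10.18
tcp_pos: [0.3845, -0.1245, 0.1195]
tool_rot: [3.14, -0.002, -0.001]
wrist_force: [-1.3, -0.1, -1.6]
finger_gap: 0.0222
grip_force: 101.0
scene blob 0.6456 -0.2750 r 41.2 meanS 54
scene blob 0.5547 -0.1264 r 41.6 meanS 13
scene blob 0.5472 0.0119 r 41.6 meanS 15
top blob 0.5484 0.0133 r 40.7 meanS 19
top blob 0.5548 -0.1244 r 40.6 meanS 18
top blob 0.6433 -0.2728 r 40.6 meanS 59
t 10.28 tcp [ 0.3843 -0.1245  0.1193] yaw -0.0014 gap 0.0224 F [-0.3  0.  -2.5]
-> x 0.0007 y -0.0005 z 0.0628 spin -0.001
```

```bash

python3 -m inch '[0,0,0.03,0,0,0,0.055,0,0,0,0.063,0,0,0,0.063,0,0.012,0.001,0.063,0,0.022,0.001,0.063,0,0.032,0.001,0.063,0,0.038,0.001,0.063,0,0.041,0.001,0.063,0,0.041,0.001,0.063,0]'
python3 -c "
from h import *
go(.4255,-.1255,.0565,0)"
python3 -m inch '[0,0,-0.003,0,0.002,0,-0.011,0,0.004,0,-0.018,0,0.008,0,-0.025,0,0.013,0,-0.031,0,0.018,0,-0.0385,0,0.0235,0,-0.045,0,0.030,0,-0.051,0,0.0385,0,-0.0566,0,0.050,0,-0.062,0]'
python3 -m inch '[0.006,0,-0.002,0,0.012,0,-0.003,0,0.018,0,-0.004,0,0.0246,0,-0.0043,0,0.031,0,-0.004,0,0.037,0,-0.004,0,0.043,0,-0.004,0,0.043,0,-0.004,0,0.043,0,-0.03,0,0,0,-0.05,0]'
python3 -c "
from h import *
discs();go(.385,0.0125,.12,0)
"
```

```text
time_s: 11.52
tcp_pos: [0.424, -0.1242, 0.0552]
tool_rot: [-3.141, 0.0, 0.0]
wrist_force: [0.1, 0.2, -2.7]
finger_gap: 0.0223
grip_force: 101.1
t 11.53 tcp [ 0.424  -0.1242  0.0552] yaw 0.0 gap 0.0223 F [ 0.1  0.2 -2.7]
-> x 0.0015 y 0.0013 z -0.0013 spin 0.000
time_s: 12.78
tcp_pos: [0.4748, -0.1243, 0.1177]
tool_rot: [3.142, -0.0, -0.0]
wrist_force: [-0.2, 0.2, -2.0]
finger_gap: 0.0229
grip_force: 101.1
time_s: 14.02
tcp_pos: [0.4761, -0.1248, 0.1687]
tool_rot: [3.141, -0.003, 0.001]
wrist_force: [-0.6, 0.2, -1.4]
finger_gap: 0.0224
grip_force: 101.0
scene blob 0.6483 -0.1263 r 41.4 meanS 52
scene blob 0.6457 -0.2756 r 41.3 meanS 54
scene blob 0.5472 0.0117 r 41.6 meanS 15
scene blob 0.4154 -0.1235 r 87.0 meanS 13
t 14.07 tcp [ 0.4701 -0.1242  0.1697] yaw 0.0006 gap 0.0227 F [-6.2  0.  -1.9]
-> x -0.0850 y -0.1368 z 0.0497 spin 0.001
```

```bash

python3 -m inch '[-0.05,-0.05,0,0,-0.09,-0.1,0.02,0,-0.09,-0.137,0.05,0,-0.09,-0.137,0.05,0,-0.09,-0.137,0.05,0,-0.09,-0.137,0.05,0]'
python3 -c "
from h import *
discs(); discs('top'); go(.4185,.0125,.0565,0)
"
```

```text
time_s: 14.82
tcp_pos: [0.3854, 0.012, 0.1183]
tool_rot: [3.141, -0.002, -0.001]
wrist_force: [0.2, 0.0, -1.1]
finger_gap: 0.0225
grip_force: 101.0
scene blob 0.6482 -0.1256 r 41.3 meanS 53
scene blob 0.6457 -0.2756 r 41.3 meanS 54
scene blob 0.5477 0.0119 r 41.1 meanS 14
top blob 0.5484 0.0133 r 40.7 meanS 19
top blob 0.6432 -0.2727 r 40.7 meanS 58
top blob 0.6462 -0.1246 r 40.5 meanS 58
t 14.93 tcp [0.3852 0.0119 0.1181] yaw -0.0019 gap 0.0224 F [ 0.7  0.1 -2.5]
-> x 0.0333 y -0.0007 z 0.0616 spin -0.002
```

```bash

python3 -m inch '[0,0,0.03,0,0,0,0.055,0,0,0,0.062,0,0,0,0.062,0,0.01,0,0.062,0,0.018,0,0.062,0,0.026,0,0.062,0,0.031,0,0.062,0,0.034,0,0.062,0,0.034,0,0.062,0]'
python3 -c "
from h import *
go(.4185,.0125,.0565,0)"
python3 -m inch '[0,0,-0.003,0,0.002,0,-0.011,0,0.004,0,-0.018,0,0.008,0,-0.025,0,0.013,0,-0.031,0,0.018,0,-0.0385,0,0.0235,0,-0.045,0,0.030,0,-0.051,0,0.0385,0,-0.0566,0,0.050,0,-0.062,0]'
python3 -m inch '[0.006,0,-0.002,0,0.012,0,-0.003,0,0.018,0,-0.004,0,0.0246,0,-0.0043,0,0.031,0,-0.004,0,0.037,0,-0.004,0,0.043,0,-0.004,0,0.043,0,-0.004,0,0.043,0,-0.03,0,0,0,-0.05,0]'
python3 -c "
from h import *
discs();discs('top');go(.502,-.4185,.15,-.13)
"
```

```text
time_s: 16.18
tcp_pos: [0.4181, 0.0127, 0.0552]
tool_rot: [3.142, 0.0, -0.0]
wrist_force: [-0.2, -0.6, -2.4]
finger_gap: 0.0224
grip_force: 101.1
t 16.18 tcp [0.4181 0.0127 0.0552] yaw -0.0001 gap 0.0224 F [-0.2 -0.6 -2.4]
-> x 0.0004 y 0.0002 z -0.0013 spin -0.000
time_s: 17.42
tcp_pos: [0.4688, 0.0127, 0.1177]
tool_rot: [3.142, -0.0, -0.0]
wrist_force: [-0.6, 0.1, -2.9]
finger_gap: 0.0224
grip_force: 101.1
time_s: 18.68
tcp_pos: [0.4703, 0.0126, 0.1688]
tool_rot: [3.142, -0.003, -0.0]
wrist_force: [-0.3, 0.2, -0.7]
finger_gap: 0.0222
grip_force: 101.1
scene blob 0.6482 -0.1256 r 41.3 meanS 52
scene blob 0.6457 -0.2756 r 41.3 meanS 54
scene blob 0.6399 0.0119 r 41.4 meanS 53
scene blob 0.4094 0.0279 r 87.3 meanS 14
top blob 0.6433 -0.2728 r 40.7 meanS 58
top blob 0.6462 -0.1246 r 40.5 meanS 57
t 18.77 tcp [0.4658 0.0128 0.1687] yaw -0.0001 gap 0.0225 F [-0.2 -1.  -2.7]
-> x 0.0362 y 0.4313 z 0.0187 spin 0.130
```

```bash

python3 -m inch '[0.036,0.06,0,0.02,0.036,0.12,0,0.04,0.036,0.18,0,0.06,0.036,0.24,0,0.08,0.036,0.3,0,0.1,0.036,0.36,0,0.13,0.036,0.41,0,0.13,0.036,0.432,0,0.13,0.036,0.432,0,0.13,0.036,0.432,0,0.13]'
python3 -c "
from h import *
go(.502,-.4195,.0545,-.13)
"
```

```text
time_s: 20.02
tcp_pos: [0.5039, -0.4179, 0.1666]
tool_rot: [-3.14, 0.001, -0.13]
wrist_force: [-0.7, 0.2, -2.1]
finger_gap: 0.0222
grip_force: 101.1
t 20.02 tcp [ 0.5039 -0.4179  0.1666] yaw -0.1297 gap 0.0222 F [-0.7  0.2 -2.1]
-> x -0.0017 y 0.0019 z 0.1121 spin 0.000
```

```bash

python3 -m inch '[-0.001,0.002,0.05,0,-0.001,0.002,0.09,0,-0.001,0.002,0.107,0,-0.001,0.002,0.1115,0,-0.001,0.002,0.1125,0,-0.001,0.002,0.1125,0]'
python3 -m inch '[0,0,0,0,0,0,0,0,0,0,0,0,0,0,0,0,0,0,-0.06,0,0,0,-0.12,0,0,0,-0.12,0]' 1 60
python3 -c "
from h import *
discs();go(.6445,-.274,.15,0)
im=snap('top','t3.png'); cv2.imwrite('pics/t3c.png',cv2.resize(im[110:270,110:450,::-1],None,fx=2.3,fy=2.3))
"
```

```text
time_s: 20.78
tcp_pos: [0.504, -0.4221, 0.0568]
tool_rot: [3.14, -0.003, -0.13]
wrist_force: [-0.2, -1.1, -1.8]
finger_gap: 0.0222
grip_force: 101.2
time_s: 21.65
tcp_pos: [0.5062, -0.4243, 0.1825]
tool_rot: [3.134, -0.011, -0.13]
wrist_force: [0.3, -1.5, 0.5]
finger_gap: 0.0856
grip_force: 0.0
scene blob 0.6482 -0.1267 r 41.6 meanS 52
scene blob 0.6455 -0.2752 r 41.4 meanS 53
scene blob 0.6399 0.0119 r 41.4 meanS 53
t 21.7 tcp [ 0.5046 -0.4228  0.1789] yaw -0.1302 gap 0.0854 F [-0.2  1.1 -1.6]
-> x 0.1194 y -0.1658 z 0.0289 spin -0.130
```

View pics/t3c.png

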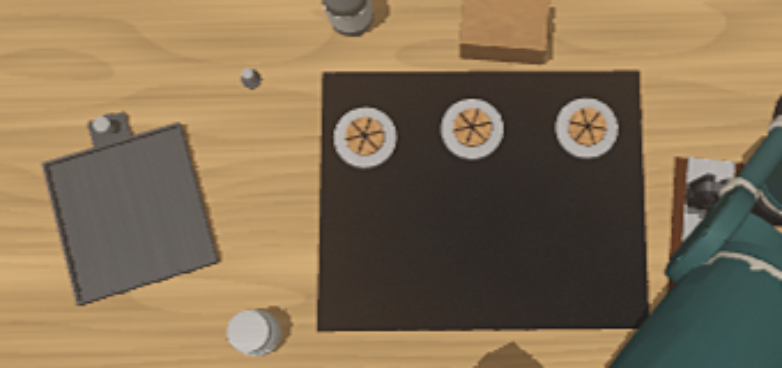

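```bash

python3 -m inch '[0.05,-0.06,0.02,-0.05,0.09,-0.11,0.03,-0.1,0.119,-0.15,0.03,-0.13,0.119,-0.166,0.06,-0.13,0.119,-0.166,0.1,-0.13,0.119,-0.166,0.1,-0.13]'
python3 -c "
from h import *
discs();go(.6445,-.274,.0335,0)
"
```

```text
time_s: 22.5
tcp_pos: [0.6374, -0.2691, 0.0676]
tool_rot: [-3.136, 0.012, 0.001]
wrist_force: [-1.1, 0.3, -0.0]
finger_gap: 0.0857
grip_force: 0.0
scene blob 0.6482 -0.1256 r 41.3 meanS 52
scene blob 0.6458 -0.2735 r 40.6 meanS 61
scene blob 0.6399 0.0119 r 41.4 meanS 53
t 22.55 tcp [ 0.6393 -0.2705  0.0706] yaw 0.0001 gap 0.0856 F [ 0.4 -0.9 -0.3]
-> x 0.0052 y 0.0035 z 0.0371 spin 0.000
```

```bash

python3 -m inch '[0,0,0,0,0,0,0,0]'
python3 -c "
from h import *
go(.6445,-.274,.0335,0)
"
```

```text
time_s: 22.8
tcp_pos: [0.6433, -0.2732, 0.077]
tool_rot: [3.14, -0.003, -0.001]
wrist_force: [-0.7, 0.1, 0.5]
finger_gap: 0.0855
grip_force: 0.0
t 22.8 tcp [ 0.6433 -0.2732  0.077 ] yaw -0.001 gap 0.0855 F [-0.7  0.1  0.5]
-> x 0.0012 y 0.0008 z 0.0435 spin -0.001
```

```bash

python3 -m inch '[0.001,0.001,0.02,0,0.001,0.001,0.035,0,0.001,0.001,0.0425,0,0.001,0.001,0.0425,0,0.001,0.001,0.0425,0,0.001,0.001,0.0425,0]'
python3 -m inch '[0,0,0,0,0,0,0,0,0,0,0,0,0,0,0,0,0,0,0,0,0,0,0,0]' -1 60
python3 -c "
from h import *
go(.6445,-.274,.0335,0)
discs()
"
```

```text
time_s: 23.55
tcp_pos: [0.6439, -0.2733, 0.0331]
tool_rot: [3.141, -0.001, -0.0]
wrist_force: [0.7, -0.3, 0.4]
finger_gap: 0.0852
grip_force: 0.0
time_s: 24.3
tcp_pos: [0.644, -0.2733, 0.0333]
tool_rot: [3.141, -0.001, -0.0]
wrist_force: [-0.7, 0.3, 4.7]
finger_gap: 0.047
grip_force: 62.2
t 24.3 tcp [ 0.644  -0.2733  0.0333] yaw -0.0002 gap 0.047 F [-0.7  0.3  4.7]
-> x 0.0005 y 0.0007 z -0.0002 spin -0.000
scene blob 0.6483 -0.1265 r 41.4 meanS 52
scene blob 0.6399 0.0119 r 41.4 meanS 53
```

```bash

python3 -m inch '[0,0,-0.03,0,0,0,-0.08,0,-0.005,-0.05,-0.1,0,-0.015,-0.1,-0.1,0,-0.025,-0.15,-0.1,0,-0.035,-0.2,-0.1,0,-0.045,-0.25,-0.1,-0.1,-0.055,-0.3,-0.1,-0.15,-0.065,-0.35,-0.1,-0.2,-0.075,-0.4,-0.1,-0.28]'
python3 -m inch '[-0.005,-0.05,0,0,-0.01,-0.1,0,0,-0.01,-0.1,0,0,-0.01,-0.1,0,0]'
python3 -c "
from h import *
go(.53,.26,.12,.28)
snap('wrist','w4.png')
"
```

```text
time_s: 25.6
tcp_pos: [0.5669, 0.1284, 0.1312]
tool_rot: [-3.141, 0.002, 0.282]
wrist_force: [0.3, 0.5, -1.7]
finger_gap: 0.0468
grip_force: 62.1
time_s: 26.1
tcp_pos: [0.5305, 0.2201, 0.1314]
tool_rot: [3.141, 0.001, 0.281]
wrist_force: [0.4, -0.6, -2.3]
finger_gap: 0.0465
grip_force: 62.2
t 26.1 tcp [0.5305 0.2201 0.1314] yaw 0.2809 gap 0.0465 F [ 0.4 -0.6 -2.3]
-> x 0.0106 y -0.0385 z 0.0114 spin 0.001
```

View pics/w4.png

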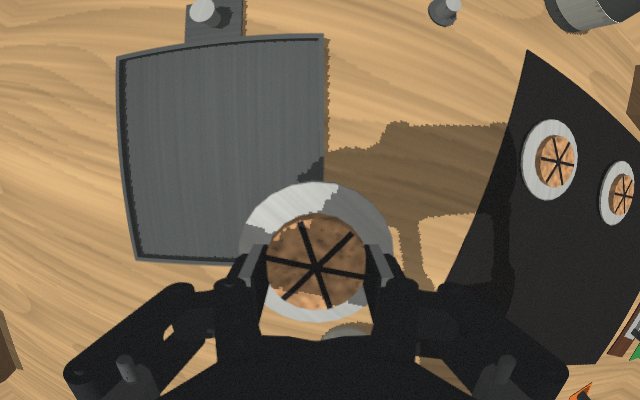

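```bash
python3 - <<'E'
from h import *
TL,TR,BL=[px2w('wrist',u,v,.016)[:2] for u,v in((117,58),(327,35),(137,261))]
pv=px2w('wrist',202,11,.034)[:2]
print(TL,TR,BL,pv,np.linalg.norm(TL-TR),np.linalg.norm(TL-BL))
e=TR-TL; f=TL-BL; print('yaws',np.arctan2(e[0],-e[1]),np.arctan2(f[1],f[0]))
m=(TR+BL)/2; print('mid',m,'pivot',np.arctan2(*(pv-m)[::-1]),np.linalg.norm(pv-m))
print('disc',px2w('wrist',316,252,.118),px2w('wrist',316,181,.11))
E
```

```text
[0.61427206 0.4229018 ] [0.6646274  0.24876784] [0.43298965 0.37013896] [0.65877937 0.3431548 ] 0.18126856891401572 0.1888047381585826
yaws 0.28149707294685467 0.28322872749639627
mid [0.54880853 0.3094534 ] pivot 0.29737058445103065 0.11501899740055585
disc [0.53948701 0.22179284 0.118     ] [0.57089387 0.23078543 0.11      ]
```

```bash
python3 -c "
from h import *
go(.5164,.2597,.0385,.283)
"
```

```text
t 26.15 tcp [0.5309 0.2196 0.1316] yaw 0.2797 gap 0.0472 F [-0.1 -0.1 -2.7]
-> x -0.0029 y -0.0426 z 0.0931 spin -0.003
```

```bash

python3 -m inch '[-0.003,-0.0425,0.02,-0.003,-0.003,-0.0425,0.05,-0.003,-0.003,-0.0425,0.075,-0.003,-0.003,-0.0425,0.087,-0.003,-0.003,-0.0425,0.091,-0.003,-0.003,-0.0425,0.0925,-0.003,-0.003,-0.0425,0.0925,-0.003]'
python3 -c "
from h import *
go(.5164,.2597,.0385,.283)
"
python3 -m inch '[0,0,0,0,0,0,0,0,0,0,0,0,0,0,-0.04,0,0,0,-0.1,0,0,0,-0.1,0,0,0,-0.1,0]' 1
python3 -c "
from h import *
go(.647,-.1255,.08,0)
discs();discs('scene',.018,((.4,.7),(.15,.45)))
"
```

```text
time_s: 27.02
tcp_pos: [0.5174, 0.2605, 0.0407]
tool_rot: [-3.141, -0.002, 0.282]
wrist_force: [0.3, 0.4, -2.0]
finger_gap: 0.0471
grip_force: 62.4
t 27.02 tcp [0.5174 0.2605 0.0407] yaw 0.2825 gap 0.0471 F [ 0.3  0.4 -2. ]
-> x -0.0012 y 0.0005 z 0.0022 spin -0.001
time_s: 27.9
tcp_pos: [0.5166, 0.2604, 0.1402]
tool_rot: [-3.141, -0.001, 0.283]
wrist_force: [-0.4, -0.7, -0.9]
finger_gap: 0.0854
grip_force: 0.0
t 27.9 tcp [0.5166 0.2604 0.1402] yaw 0.2829 gap 0.0854 F [-0.4 -0.7 -0.9]
-> x 0.0175 y 0.4070 z 0.0602 spin 0.283
scene blob 0.6481 -0.1265 r 41.6 meanS 52
scene blob 0.6399 0.0119 r 41.4 meanS 53
scene blob 0.5631 0.3023 r 127.1 meanS 16
```

```bash

python3 -m inch '[0.003,0.06,0,0.05,0.006,0.12,0,0.1,0.009,0.18,0,0.15,0.012,0.24,0,0.2,0.015,0.3,0,0.25,0.0175,0.36,0,0.283,0.0175,0.407,0.02,0.283,0.0175,0.407,0.06,0.283,0.0175,0.407,0.06,0.283,0.0175,0.407,0.06,0.283]'
python3 -m inch '[0,0,0,0,0,0,0,0]'
python3 -c "
from h import *
go(.647,-.1255,.0335,0)
discs()
"
```

```text
time_s: 29.25
tcp_pos: [0.6463, -0.125, 0.0792]
tool_rot: [-3.141, 0.002, 0.0]
wrist_force: [0.8, 0.6, -0.1]
finger_gap: 0.0857
grip_force: 0.0
time_s: 29.5
tcp_pos: [0.648, -0.1252, 0.0816]
tool_rot: [3.141, -0.003, 0.001]
wrist_force: [0.0, 0.1, 0.1]
finger_gap: 0.0851
grip_force: 0.0
t 29.5 tcp [ 0.648  -0.1252  0.0816] yaw 0.0008 gap 0.0851 F [0.  0.1 0.1]
-> x -0.0010 y 0.0003 z 0.0481 spin 0.001
scene blob 0.6482 -0.1256 r 41.3 meanS 58
scene blob 0.6399 0.0119 r 41.4 meanS 54
```

```bash

python3 -m inch '[0,0,0.02,0,0,0,0.038,0,0,0,0.0465,0,0,0,0.0465,0,0,0,0.0465,0]'
python3 -m inch '[0,0,0,0,0,0,0,0,0,0,0,0,0,0,0,0,0,0,0,0,0,0,0,0]' -1 60
python3 -c "
from h import *
go(.6008,.2843,.13,.283)
"
```

```text
time_s: 30.18
tcp_pos: [0.6472, -0.1257, 0.0334]
tool_rot: [3.142, -0.0, -0.0]
wrist_force: [0.1, -0.0, -0.4]
finger_gap: 0.0855
grip_force: 0.0
time_s: 30.92
tcp_pos: [0.6478, -0.1257, 0.0346]
tool_rot: [3.141, -0.002, -0.0]
wrist_force: [-1.0, 0.2, 5.7]
finger_gap: 0.047
grip_force: 61.7
t 30.93 tcp [ 0.6478 -0.1257  0.0346] yaw -0.0002 gap 0.047 F [-1.   0.2  5.7]
-> x -0.0471 y -0.4100 z -0.0954 spin -0.283
```

```bash

python3 -m inch '[0,0,-0.04,0,0,-0.01,-0.09,0,-0.005,-0.06,-0.095,0,-0.01,-0.12,-0.095,0,-0.02,-0.18,-0.095,-0.05,-0.03,-0.24,-0.095,-0.1,-0.04,-0.3,-0.095,-0.15,-0.047,-0.36,-0.095,-0.22,-0.047,-0.41,-0.095,-0.283,-0.047,-0.41,-0.095,-0.283]'
python3 -m inch '[0,0,0,0,0,0,0,0]'
python3 -c "
from h import *
go(.6008,.2843,.0405,.283)
"
```

```text
time_s: 32.17
tcp_pos: [0.5988, 0.2881, 0.1274]
tool_rot: [-3.141, 0.0, 0.288]
wrist_force: [-0.5, -0.7, -1.6]
finger_gap: 0.047
grip_force: 62.6
time_s: 32.42
tcp_pos: [0.5998, 0.2829, 0.1277]
tool_rot: [3.141, 0.001, 0.281]
wrist_force: [-0.2, -0.6, -2.5]
finger_gap: 0.0468
grip_force: 62.6
t 32.42 tcp [0.5998 0.2829 0.1277] yaw 0.2812 gap 0.0468 F [-0.2 -0.6 -2.5]
-> x 0.0014 y -0.0011 z 0.0872 spin -0.002
```

```bash

python3 -m inch '[0.001,-0.001,0.03,0,0.001,-0.001,0.06,0,0.001,-0.001,0.08,0,0.001,-0.001,0.087,0,0.001,-0.001,0.087,0,0.001,-0.001,0.087,0]'
python3 -m inch '[0,0,0,0,0,0,0,0,0,0,0,0,0,0,-0.04,0,0,0,-0.1,0,0,0,-0.1,0,0,0,-0.1,0]' 1
python3 -c "
from h import *
go(.6385,.0122,.08,0)
discs();discs('top',.0145)
"
```

```text
time_s: 33.17
tcp_pos: [0.6018, 0.286, 0.0426]
tool_rot: [-3.141, -0.003, 0.283]
wrist_force: [-0.3, -0.3, -2.1]
finger_gap: 0.0467
grip_force: 62.7
time_s: 34.05
tcp_pos: [0.6007, 0.2858, 0.1418]
tool_rot: [-3.141, -0.001, 0.283]
wrist_force: [-0.4, -0.0, -0.1]
finger_gap: 0.0856
grip_force: 0.0
t 34.05 tcp [0.6007 0.2858 0.1418] yaw 0.2829 gap 0.0856 F [-0.4 -0.  -0.1]
-> x -0.0401 y 0.2732 z 0.0618 spin 0.283
scene blob 0.6399 0.0119 r 41.4 meanS 53
top blob 0.6379 0.0135 r 40.7 meanS 56
```

```bash

python3 -m inch '[-0.008,0.055,0,0.05,-0.016,0.11,0,0.1,-0.024,0.165,0,0.15,-0.032,0.22,0,0.22,-0.04,0.273,0.02,0.283,-0.04,0.273,0.06,0.283,-0.04,0.273,0.06,0.283,-0.04,0.273,0.06,0.283,-0.04,0.273,0.06,0.283]'
python3 -c "
from h import *
discs();snap('wrist','w5.png');go(.6385,.0125,.0335,0)
"
```

```text
time_s: 35.28
tcp_pos: [0.6396, 0.0132, 0.0829]
tool_rot: [3.142, -0.003, 0.001]
wrist_force: [0.0, 0.5, -0.0]
finger_gap: 0.0852
grip_force: 0.0
scene blob 0.6401 0.0123 r 41.3 meanS 58
t 35.38 tcp [0.6396 0.0131 0.083 ] yaw 0.001 gap 0.0856 F [ 0.7  0.1 -0.8]
-> x -0.0011 y 0.0006 z 0.0495 spin 0.001
```

View pics/w5.png

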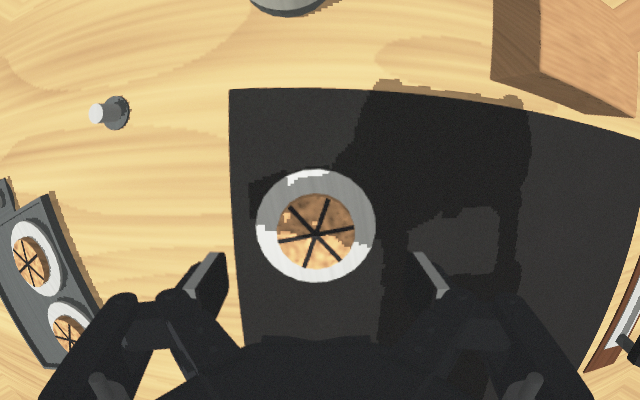

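The disc is centred between the fingers at (316,228); the two placed discs are seen in the tray at (30,255) and (68,335).

```bash

python3 -m inch '[-0.001,0,0.02,0,-0.001,0,0.038,0,-0.001,0,0.0475,0,-0.001,0,0.0475,0,-0.001,0,0.0475,0]'
python3 -m inch '[0,0,0,0,0,0,0,0,0,0,0,0,0,0,0,0,0,0,0,0,0,0,0,0]' -1 60
python3 -c "
from h import *
go(.5377,.344,.13,.283)
"
```

```text
time_s: 36.0
tcp_pos: [0.6377, 0.0123, 0.0338]
tool_rot: [3.142, -0.0, -0.0]
wrist_force: [-0.1, 0.5, -0.5]
finger_gap: 0.0856
grip_force: 0.0
time_s: 36.75
tcp_pos: [0.6383, 0.0123, 0.0351]
tool_rot: [3.142, -0.002, -0.0]
wrist_force: [-0.5, 1.1, 5.6]
finger_gap: 0.0469
grip_force: 61.3
t 36.75 tcp [0.6383 0.0123 0.0351] yaw -0.0003 gap 0.0469 F [-0.5  1.1  5.6]
-> x -0.1007 y -0.3317 z -0.0949 spin -0.283
```

```bash

python3 -m inch '[0,0,-0.04,0,0,-0.01,-0.09,0,-0.015,-0.06,-0.095,0,-0.03,-0.11,-0.095,-0.05,-0.05,-0.16,-0.095,-0.1,-0.065,-0.21,-0.095,-0.15,-0.08,-0.26,-0.095,-0.22,-0.1,-0.31,-0.095,-0.283,-0.1,-0.332,-0.095,-0.283,-0.1,-0.332,-0.095,-0.283]'
python3 -m inch '[0,0,0,0,0,0,0,0]'
python3 -c "
from h import *
go(.5377,.344,.041,.283)
"
```

```text
time_s: 38.0
tcp_pos: [0.5371, 0.3456, 0.1282]
tool_rot: [3.141, 0.0, 0.285]
wrist_force: [-0.5, -0.0, -3.4]
finger_gap: 0.0469
grip_force: 62.5
time_s: 38.25
tcp_pos: [0.5378, 0.3429, 0.1285]
tool_rot: [3.141, 0.001, 0.281]
wrist_force: [-0.7, -0.4, -2.5]
finger_gap: 0.047
grip_force: 62.5
t 38.25 tcp [0.5378 0.3429 0.1285] yaw 0.281 gap 0.047 F [-0.7 -0.4 -2.5]
-> x 0.0002 y -0.0011 z 0.0875 spin -0.002
```

```bash

python3 -m inch '[0,-0.001,0.03,0,0,-0.001,0.06,0,0,-0.001,0.08,0,0,-0.001,0.087,0,0,-0.001,0.087,0,0,-0.001,0.087,0]'
python3 -m inch '[0,0,0,0,0,0,0,0,0,0,0,0,0,0,-0.04,0,0,0,-0.1,0,-0.03,0,-0.1,0,-0.08,0,-0.1,0,-0.08,0,-0.1,0,-0.08,0,-0.1,0]' 1
python3 -c "
from h import *
go(.5,.4,.14,.283)
snap('wrist','w6.png')
"
```

```text
time_s: 39.0
tcp_pos: [0.5383, 0.3458, 0.0431]
tool_rot: [-3.141, -0.002, 0.283]
wrist_force: [0.9, 0.5, -1.9]
finger_gap: 0.0467
grip_force: 62.6
time_s: 40.12
tcp_pos: [0.4608, 0.3233, 0.1423]
tool_rot: [-3.141, -0.002, 0.283]
wrist_force: [0.9, 0.3, -0.1]
finger_gap: 0.0854
grip_force: 0.0
t 40.12 tcp [0.4608 0.3233 0.1423] yaw 0.2832 gap 0.0854 F [ 0.9  0.3 -0.1]
-> x 0.0591 y -0.0627 z 0.0023 spin 0.000
```

View pics/w6.png

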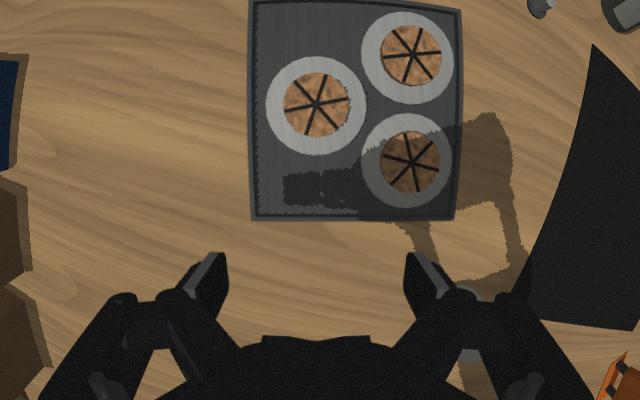

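```bash
python3 - <<'E'
from h import *
BL,BR=[px2w('wrist',u,v,.016)[:2] for u,v in((253,219),(454,220))]
print('yaw',np.arctan2((BR-BL)[0],-(BR-BL)[1]),np.linalg.norm(BR-BL))
m=np.array([.548,.3085]);a=.283;R=np.array([[np.cos(a),-np.sin(a)],[np.sin(a),np.cos(a)]])
print('BL',(BL-m)@R*1e3,'BR',(BR-m)@R*1e3)
for u,v in((316,104),(411,56),(410,162)): print((px2w('wrist',u,v,.027)[:2]-m)@R*1e3)
# push points: tray-frame (x,y) for finger, at angle th
pv=m+.115*R[:,0]; print('pivot',pv)
for th in(.283,.5,.75,1.0,1.25,1.42):
    c,s=np.cos(th),np.sin(th); S=np.array([[c,-s],[s,c]])
    print(th,pv+S@np.array([-.115-.05,.090+.011]))
E
```

```text
yaw 0.2727987313136249 0.17857675839618364
BL [-90.64734238  92.00891344] BR [-92.46902028 -86.55855316]
[ 3.6167501  38.22664874]
[ 44.70112514 -35.50186876]
[-39.89587996 -36.2629806 ]
pivot [0.65842554 0.34061232]
0.283 [0.4717859  0.39152055]
0.5 [0.46520243 0.35014295]
0.75 [0.46885136 0.3020425 ]
1.0 [0.48428709 0.25634014]
1.25 [0.5105499  0.21587742]
1.42 [0.5337845  0.19265755]
```

```bash
cat > arc.py <<'E'
from h import *
pv=np.array([.6585,.341])
def pos(th,x=-.165,y=.104):
    c,s=np.cos(th),np.sin(th); return pv+np.array([[c,-s],[s,c]])@np.array([x,y])
def rows(a,ths,y=.104):
    p0=r.state()['tcp_pos'][:2]; a=r.state()['tool_rot'][2]
    for t in ths:
        d=pos(t,y=y)-p0
        print('%.2f: %.4f,%.4f,0,%.3f'%(t,d[0]*np.cos(a)+d[1]*np.sin(a),d[0]*np.sin(a)-d[1]*np.cos(a),a-t))
E
python3 -c "
from arc import *
go(*pos(.283,y=.130),.03,.283)"
```

```text
t 40.17 tcp [0.4615 0.3236 0.1425] yaw 0.2828 gap 0.0848 F [ 1.1 -0.3  0.4]
-> x 0.0291 y -0.0917 z 0.1125 spin -0.000
```

```bash

python3 -m inch '[0.01,-0.05,0,0,0.029,-0.092,0,0,0.029,-0.092,0.04,0,0.029,-0.092,0.08,0,0.029,-0.092,0.105,0,0.029,-0.092,0.112,0,0.029,-0.092,0.112,0,0.029,-0.092,0.112,0]' -1 40
python3 -c "
from arc import *
go(*pos(.283,y=.130),.03,.283)
rows(0,np.arange(.25,.75,.05))"
```

```text
time_s: 41.18
tcp_pos: [0.464, 0.4204, 0.0314]
tool_rot: [-3.14, -0.003, 0.283]
wrist_force: [0.5, 0.2, 0.7]
finger_gap: 0.0002
grip_force: 0.0
t 41.17 tcp [0.464  0.4204 0.0314] yaw 0.2826 gap 0.0002 F [0.5 0.2 0.7]
-> x -0.0004 y 0.0006 z 0.0014 spin -0.000
0.25: 0.0031,0.0212,0,0.033
0.30: -0.0021,0.0294,0,-0.017
0.35: -0.0070,0.0379,0,-0.067
0.40: -0.0114,0.0466,0,-0.117
0.45: -0.0154,0.0555,0,-0.167
0.50: -0.0189,0.0646,0,-0.217
0.55: -0.0220,0.0738,0,-0.267
0.60: -0.0246,0.0832,0,-0.317
0.65: -0.0267,0.0927,0,-0.367
0.70: -0.0284,0.1023,0,-0.417
```

```bash

python3 -m inch '[0,0.012,0.001,0,0,0.021,0.001,0,-0.002,0.0294,0.001,-0.017,-0.007,0.038,0.001,-0.067,-0.0115,0.0465,0.001,-0.117,-0.0155,0.0555,0.001,-0.167,-0.019,0.0645,0.001,-0.217,-0.022,0.074,0.001,-0.267,-0.0245,0.083,0.001,-0.317,-0.0265,0.0925,0.001,-0.367]'
python3 -c "
from arc import *
go(*pos(.65),.03,.65)
rows(0,np.arange(.7,1.2,.05))"
```

```text
time_s: 42.42
tcp_pos: [0.4634, 0.3229, 0.0293]
tool_rot: [-3.142, -0.002, 0.652]
wrist_force: [0.1, 1.3, 0.2]
finger_gap: -0.0005
grip_force: 0.6
t 42.42 tcp [0.4634 0.3229 0.0293] yaw 0.6518 gap -0.0005 F [0.1 1.3 0.2]
-> x 0.0013 y -0.0004 z -0.0007 spin 0.002
0.70: -0.0037,0.0080,0,-0.048
0.75: -0.0083,0.0166,0,-0.098
0.80: -0.0124,0.0254,0,-0.148
0.85: -0.0161,0.0345,0,-0.198
0.90: -0.0194,0.0437,0,-0.248
0.95: -0.0221,0.0530,0,-0.298
1.00: -0.0244,0.0625,0,-0.348
1.05: -0.0263,0.0721,0,-0.398
1.10: -0.0276,0.0817,0,-0.448
1.15: -0.0285,0.0914,0,-0.498
```

```bash

python3 -m inch '[-0.0035,0.008,0,-0.048,-0.008,0.0165,0,-0.098,-0.0125,0.0255,0,-0.148,-0.016,0.0345,0,-0.198,-0.0195,0.0435,0,-0.248,-0.022,0.053,0,-0.298,-0.0245,0.0625,0,-0.348,-0.0265,0.072,0,-0.398,-0.0275,0.0815,0,-0.448,-0.0285,0.0915,0,-0.498]'
python3 -c "
from arc import *
go(*pos(1.15),.03,1.15)
rows(0,[1.2,1.25,1.3,1.35,1.4,1.42,1.44])
snap('wrist','w7.png')"
```

```text
time_s: 43.68
tcp_pos: [0.4956, 0.2326, 0.0291]
tool_rot: [3.142, -0.0, 1.15]
wrist_force: [-1.8, 1.6, 0.6]
finger_gap: 0.0003
grip_force: 0.6
t 43.67 tcp [0.4956 0.2326 0.0291] yaw 1.1497 gap 0.0003 F [-1.8  1.6  0.6]
-> x 0.0005 y 0.0004 z -0.0009 spin -0.000
1.20: -0.0045,0.0087,0,-0.050
1.25: -0.0091,0.0174,0,-0.100
1.30: -0.0132,0.0262,0,-0.150
1.35: -0.0169,0.0352,0,-0.200
1.40: -0.0201,0.0444,0,-0.250
1.42: -0.0213,0.0481,0,-0.270
1.44: -0.0224,0.0519,0,-0.290
```

View pics/w7.png

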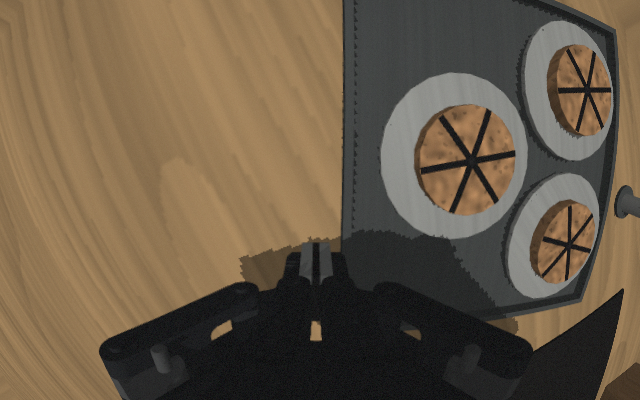

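```bash

python3 -m inch '[-0.0025,0.0045,-0.001,-0.025,-0.0045,0.0087,-0.001,-0.05,-0.007,0.013,-0.001,-0.075,-0.009,0.0174,-0.001,-0.1,-0.011,0.022,-0.001,-0.125,-0.013,0.026,-0.001,-0.15,-0.015,0.0305,-0.001,-0.175,-0.017,0.035,-0.001,-0.2]'
python3 -m inch '[-0.0015,0.0045,0,-0.025,-0.0025,0.009,0,-0.05,-0.0025,0.009,0,-0.05]'
python3 -c "
from arc import *
go(*pos(1.4),.03,1.4)
rows(0,[1.4,1.42,1.44])"
```

```text
time_s: 44.72
tcp_pos: [0.5208, 0.203, 0.0296]
tool_rot: [3.141, -0.0, 1.349]
wrist_force: [-2.4, 0.2, 0.7]
finger_gap: 0.0003
grip_force: 1.0
time_s: 45.1
tcp_pos: [0.526, 0.1995, 0.0295]
tool_rot: [-3.135, 0.0, 1.398]
wrist_force: [-11.8, 2.8, 6.6]
finger_gap: -0.0
grip_force: 6.8
t 45.1 tcp [0.526  0.1995 0.0295] yaw 1.3976 gap -0.0 F [-11.8   2.8   6.6]
-> x -0.0030 y 0.0025 z -0.0005 spin -0.002
1.40: -0.0030,0.0025,0,-0.002
1.42: -0.0051,0.0058,0,-0.022
1.44: -0.0070,0.0092,0,-0.042
```

```bash

python3 -m inch '[0,0.001,0,0,0,0.001,0,0]'
python3 -m inch '[0,-0.01,0,0,0,-0.04,0,0,0,-0.04,-0.05,0,0,-0.04,-0.1,0,0,-0.04,-0.13,0,0,-0.01,-0.13,0,0,-0.01,-0.13,0]'
python3 -c "
from arc import *
go(*pos(1.4),.03,1.4)
im=snap('scene','s8.png'); cv2.imwrite('pics/s8c.png',cv2.resize(im[130:310,190:560,::-1],None,fx=2.1,fy=2.1))
snap('top','t8.png')"
```

```text
time_s: 45.35
tcp_pos: [0.5262, 0.1995, 0.0295]
tool_rot: [-3.134, 0.001, 1.398]
wrist_force: [-13.2, 4.1, 8.4]
finger_gap: -0.0003
grip_force: 8.1
time_s: 46.22
tcp_pos: [0.5231, 0.2007, 0.1617]
tool_rot: [3.136, -0.003, 1.397]
wrist_force: [-0.2, 0.4, 0.3]
finger_gap: 0.0001
grip_force: 0.0
t 46.23 tcp [0.5231 0.2007 0.1617] yaw 1.3974 gap 0.0001 F [-0.2  0.4  0.3]
-> x -0.0037 y 0.0055 z 0.1317 spin -0.003
```

View pics/s8c.png

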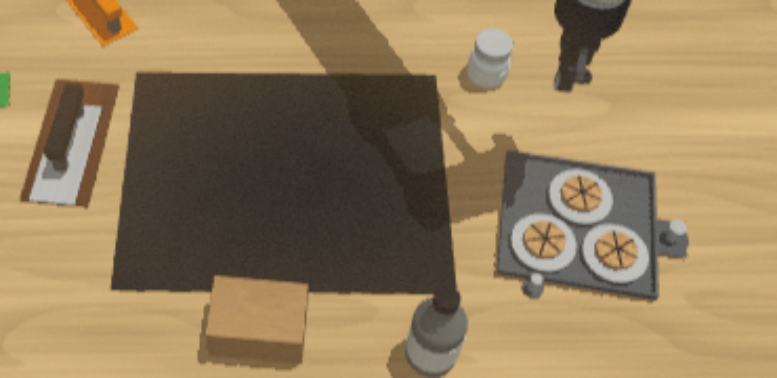

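View pics/t8.png

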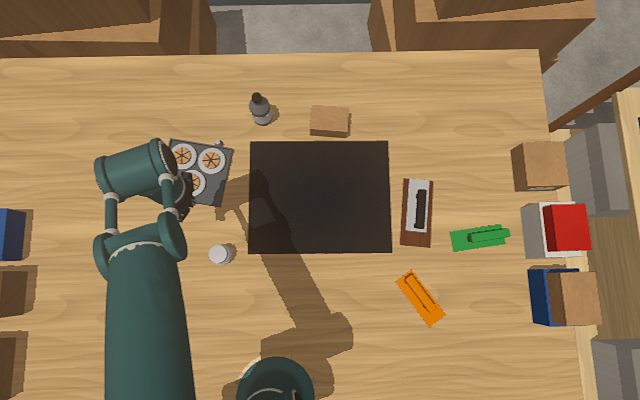

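```bash
python3 - <<'E'
from h import *
q=[px2w('scene',190+u/2.1,130+v/2.1,.016)[:2] for u,v in((508,152),(655,173),(499,276),(657,297))]
for a,b in((0,1),(2,3)):
    d=q[b]-q[a]; print(np.arctan2(d[1],d[0]),np.linalg.norm(d))
d=q[2]-q[0]; print('y edge',np.arctan2(-d[0],d[1])-0, np.arctan2(d[0],-d[1]))
d=q[3]-q[1]; print(np.arctan2(d[0],-d[1]))
E
```

```text
1.3870929475430436 0.18792296639943634
1.413017859182146 0.1864408867974444
y edge -1.7652415228272778 1.3763511307625154
1.3674592006582205
```

Tray is at about 1.39 rad, against the stop pin. The discs are flat with friction pads up, the lifter is on its board, and nothing else has moved.

```bash
python3 -c "
from h import *
print(r.job_done())"
```

```text
the job is handed in; nothing more can be done
None
```

I handed the job in: all three discs were turned with the lifter and sit friction pad up in the tray, the tray is home against the stop pin at about 1.39 rad, and the lifter is back on its board. The arm's clock read about 46 s of the 210 s; no verdict came back.

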